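# Slide the balm tray home onto its cooling block

## Robot

A 7-joint arm with a two-finger parallel gripper is mounted at the origin on a cart in front of the work surface, level with it; the furniture and walls round the work are solid. World frame = base frame: x ahead of the robot, y to its left, z up, the work surface at z = 0. Lengths are in m, angles in rad, forces in N, time in s.
With the tool pointing down it reaches from about 0.4 to 0.85 m from the base axis. Payload 10.4 kg.
Tool frame: the origin (TCP) lies on the centre line of the jaws, within the pads' length; the fingertips stand 11 mm ahead of it and the grasp point (between the pads) lies 8 mm behind it (tip_reach is the distance from the TCP to the fingertips, in m); z points along the fingers, y is the line along which they close (so a half turn about z gives the same grasp; the last joint's range is limited). The gripper opens to 85 mm and grips with 20 to 120 N. Pads are 22 mm wide; open, the fingers measure 114 mm over their backs; the gripper's body (76 mm by 85 mm) begins 54 mm behind the grasp point. The pads swing forward as they close: fully open they stand 13 mm farther back than shut.
Start: joints at [1.089, 0.332, -0.065, 1.46, 0.022, 1.35, -0.088], TCP at [0.277, -0.56, 0.242] pointing down, gripper open.
Joint ranges: [-2.6, 2.6], [-0.5, 2.12], [-1.47, 1.34], [0.16, 2.42], [-1.27, 4.41], [0.06, 2.06], [-2.6, 2.6]. Speed limits (rad/s): [2.22, 2.22, 2.79, 2.79, 3.14, 3.14, 3.14].

## Interface

Orientations are given as a unit quaternion [x, y, z, w].
In Python, from workcell import get_obs, camera, hand_in, tip_reach gives the robot as it stands. The module is installed in compiled form; this text tells all that it offers.
- The arm moves only by the tool move_arm, never from a script. Its argument "plan" is a list of rows, each an object with "delta_pos": the shift along the tool's x, y, z in normalised numbers (1 is 1 m), a list of three; "turn": the turn, a rotation vector about the tool's x, y, z in fractions of the full range, 1 being 2 pi rad, a list of three; "fingers": the closure, from 0 (fully open) to 1 (shut). A call has 1 to 12 rows; each row is the pose to reach, as a shift and turn from the pose commanded when the call began, along the tool's axes at that moment; what a row does not reach only later rows make up. A row lasts 1/8 s, in which the tool goes at most 62.5 mm and 10.7 degrees, less where a joint would pass 70% of its speed; a pose out of reach is approached as far as the arm can. A shift or turn number past 1, either way, is cut back to 1. A call with a gripper value outside its range is refused whole. The fingers move at their own pace and stop on an object; "force" is the grip in N (left out, the last holds). Time passes only in rows, so rows that repeat a pose let the fingers close. It gives the time, the measured TCP pose, the force, the opening and the grip force at its end, in the units of the state.
- get_obs(): the state, without advancing time (a new reading comes with each control period).
- camera(name): name is "scene" or "top"; returns a dict with "color" (480x640x3 uint8, red, green, blue), "range_z" (480x640 float32, m along the optical axis (not along the pixel's ray), 0 where there is no reading), "fx", "fy", "cx", "cy" (pixels), "k1" (the pictures are not rectified: a ray, as slopes to the right and down, at radius r is drawn at 1 + k1 r^2 times it, then the intrinsics apply), "R" (3x3) and "t" (3): a world point X has camera coordinates R X + t. Camera axes: x right, y down, z forward; pixel columns grow to the right and rows downward; lengths in m; the calibration is good to about 2 mm. A picture is of the moment at which its call begins.
- hand_in(): hands the job in; it is judged then, once.
The state is a dict: "clock": time; "joint_pos": joint angles; "joint_velocities": joint speeds; "tau": joint torques, N m; "position": TCP position; "ee_rot": TCP orientation; "ft_force": force on the tool from outside, world axes, zero at the start; "torque": the same for the moment, N m; "grip_width": opening from 0.0 (shut) to 1.0 (fully open); "grasp_force": force on a finger pad.
Only numpy, scipy, OpenCV 4.12 (cv2) and the standard library are available. Lean on these libraries where they do the work, as an engineer would, in place of code of your own. Each camera call takes 0.05 s, during which the arm holds its last target. There are 200 camera calls.

## Task

Six freshly filled balm tins stand on the steel tray, waiting to set. With your fingertips, push the tray along the two white rails towards their end stops (its raised end wall is there to push on) until its four pins drop into the rail notches and it lies flat on the cooling block; then push the turn-button with the red knob all the way across, over the tray's rim, so that it keeps the tray down. Nothing is to be picked up: do not lift the tray, do not touch the tins, and leave the other loose things on the worktop where they are.

Things in the scene. Friction and masses are not known exactly. Their poses are not given: they have to be found in the camera images.
- stand: Cooling stand, fixed: two white upright side plates, 380 mm long, with a finned aluminium cooling block between them. Origin on the worktop, midway between the plates, under the middle of the seated tray. Its x axis points along the rails, the way the tray is pushed home; y across the rails, away from the turn-button; z up. Two cross bars under 25 mm high lie between the plates.
- rail_notch (a point): Top centre of one of the four notches (rear, turn-button side). The plate tops are the rails: 50 mm high, stand x = -235 to +145, y = +-66.5 to +-74.5 mm (133 mm clear between). Each has two notches, 11 mm wide, 8 mm deep, centred at x = -80 and +80 mm. End stops rise to 68 mm at x = +135 mm.
- seat (a point): Centre of the cooling block's top, 34 mm above the worktop (block x +-103, y +-59 mm of the stand). The seated tray's origin lies here (+-1.5 mm along x); rim then 54 mm, raised end 68 mm, tin tops 61 mm above the worktop.
- tray: Loose divided steel tray 230 (x) x 128 mm, rim 20 mm, 0.35 to 0.7 kg plus 0.3 kg of tins. Origin: centre of its underside; axes parallel to the stand's, x to its leading end. It starts riding on the rails, underside 41 mm high, origin at stand x = -105 to -55 mm, front pins already between the notches; it drops 7 mm into the notches. Sliding takes 1 to 5 N.
- push_face (a point): Middle of the outer face of the tray's trailing end wall (tray x = -115 mm), 17 mm above the underside; the wall is raised to 34 mm above the underside over its middle 72 mm: push here along the stand's +x at about 0.06 m/s or less. Pushed fast it can skip the notches; seated, it stops against a push of 10 N but far above 20 N it can climb out.
- tray_pin (a point): End of one of the four brass pins, 8 mm in diameter, that ride on the rails: tray x = +-80 mm, reaching out to y = +-78 mm, centres 13 mm above the tray's underside. This one: rear, turn-button side.
- turn_button (a joint): Black bar, 55 x 14 mm, swinging level about an upright pivot. 0: along the rail, pointing to the stand's -x (open; starts at -0.25 to 0.12); 1.571, its stop: pointing to the stand's +y over the tray's rim. Rad, growing clockwise seen from above. Underside 56 mm high: clears a seated tray's rim by 2 mm, is blocked by a tray not dropped. Stays where left; about 1 N at the knob.
- button_pivot (a point): The turn-button's pivot axis (stand x = -94, y = -98 mm), at the height of the bar's underside, 56 mm above the worktop.
- knob_top (a point): Centre of the top of the red knob, an upright peg of 15 mm diameter, 28 mm high (62 to 90 mm above the worktop), standing on the turn-button's bar 38 mm from the pivot.
- tin_22: One of six open balm tins, 55 mm across, 24 mm high, 0.05 kg, loose in the tray's 60 mm cells (cell centres at x = 82, 20, -42 mm, y = +-31 mm of the tray, floor 3 mm above its underside). Origin: centre of its underside.
- tin_19: One of six open balm tins, 55 mm across, 24 mm high, 0.05 kg, loose in the tray's 60 mm cells (cell centres at x = 82, 20, -42 mm, y = +-31 mm of the tray, floor 3 mm above its underside). Origin: centre of its underside.
- tin_10: One of six open balm tins, 55 mm across, 24 mm high, 0.05 kg, loose in the tray's 60 mm cells (cell centres at x = 82, 20, -42 mm, y = +-31 mm of the tray, floor 3 mm above its underside). Origin: centre of its underside.
- tin_18: One of six open balm tins, 55 mm across, 24 mm high, 0.05 kg, loose in the tray's 60 mm cells (cell centres at x = 82, 20, -42 mm, y = +-31 mm of the tray, floor 3 mm above its underside). Origin: centre of its underside.
- tin_07: One of six open balm tins, 55 mm across, 24 mm high, 0.05 kg, loose in the tray's 60 mm cells (cell centres at x = 82, 20, -42 mm, y = +-31 mm of the tray, floor 3 mm above its underside). Origin: centre of its underside.
- tin_14: One of six open balm tins, 55 mm across, 24 mm high, 0.05 kg, loose in the tray's 60 mm cells (cell centres at x = 82, 20, -42 mm, y = +-31 mm of the tray, floor 3 mm above its underside). Origin: centre of its underside.
- lid_1: Bystander: loose aluminium tin lid, 58 mm across, 10 mm high, on the worktop beside the stand, on the turn-button's side. Origin: centre of its underside.
- lid_3: Bystander: loose aluminium tin lid, 58 mm across, 10 mm high, on the worktop beside the stand, on the turn-button's side. Origin: centre of its underside.
- masking_tape: Bystander: roll of masking tape, 100 mm across, 25 mm high, lying on the worktop. Origin: centre of its underside.
- wax_jar: Bystander: jar with gold lid, 63 mm across, 72 mm high. Origin: centre of its underside.
- dropper_bottle: Bystander: amber dropper bottle, 34 mm across, 98 mm high. Origin: centre of its underside.

How it is judged:
On the way, in this order (a step that is already met when the one before it is completed fails the run):
1. the tray has dropped into the four notches and lies flat on the cooling block (x of tray in the frame of stand between -0.004 and 0.004 m and z of tray in the frame of stand below 0.037 m and angle between tray's own z axis and vertical below 0.03 rad), for 0.2 s.
2. the turn-button is swung across over the tray's rim (all of step 1 and value of joint turn_button above 1.35 rad), for 0.2 s.
At the end, for the whole second after the job is handed in: The tray is in its notches (within 4 mm of its place along the rails, underside under 37 mm, level within 0.03 rad) and at rest, the turn-button is swung across past 1.35 rad, and all six tins stand upright (0.1 rad) in the tray (all of step 2 and linear speed of tray below 0.01 m/s and angle between each of tin_22, tin_19, tin_10, tin_18, tin_07, tin_14's own z axis and vertical below 0.1 rad and z of each of tin_22, tin_19, tin_10, tin_18, tin_07, tin_14 in the frame of tray below 0.008 m); the robot touches nothing.
It fails at once if the tray is lifted off its rails or tipped (z of tray in the frame of stand above 0.05 m or angle between tray's own z axis and vertical above 0.12 rad).
It fails at once if a tin is lifted or tipped (z of any of tin_22, tin_19, tin_10, tin_18, tin_07, tin_14 in the frame of tray above 0.012 m or angle between any of tin_22, tin_19, tin_10, tin_18, tin_07, tin_14's own z axis and vertical above 0.25 rad).
It fails at once if the robot pushes a tin (contact force between any of tin_22, tin_19, tin_10, tin_18, tin_07, tin_14 and the arm above 1 N or contact force between any of tin_22, tin_19, tin_10, tin_18, tin_07, tin_14 and the fingers above 1 N).
It fails at once if one of the other things is moved (distance of any of lid_1, lid_3, masking_tape, wax_jar, dropper_bottle from where it was at the start of the episode above 0.02 m).
It also fails if it takes over 45 s, if anything falls off the work surface, if the arm or the gripper's body presses on something with over 40 N, if the wrist force passes 120 N, or if a joint passes its speed limit or range.

## Working session

There is one attempt and no reset: what is moved stays moved. The work goes in short steps, Python scripts to look and compute and a tool call to move; the robot and the scene stay as the last step left them, time stands still between calls to the robot, and variables do not carry over. Pictures are saved under pics/ and viewed, at most 10 in all, crops included, and the job is handed in when it is done.

Besides the shell and the picture viewer there is one more tool, called after "Emit:" as name(argument=value, ...), one argument or row to a line, values as JSON. move_arm: Moves the arm, as the interface text tells. Its arguments: {"type":"object","properties":{"plan":{"type":"array","items":{"type":"object","properties":{"delta_pos":{"type":"array","items":{"type":"number"}},"turn":{"type":"array","items":{"type":"number"}},"fingers":{"type":"number"}}}},"force":{"type":"number"}},"required":["plan"]}

```bash
mkdir -p pics
cat > h.py <<'E'
import numpy as np, cv2
from workcell import get_obs, camera, hand_in, tip_reach
def ray(c,u,v):
    d=np.array([(u-c["cx"])/c["fx"],(v-c["cy"])/c["fy"]]); s=d.copy()
    for _ in range(20): s=d/(1+c["k1"]*(s@s))
    R=np.array(c["R"]); return -R.T@np.array(c["t"]), R.T@np.array([s[0],s[1],1])
def onplane(c,u,v,z):
    o,d=ray(c,u,v); return o+d*(z-o[2])/d[2]
def world(c):
    # world points of all pixels from range
    h,w=c["range_z"].shape
    uv=np.stack(np.meshgrid(np.arange(w),np.arange(h)),-1).reshape(-1,2)
    d=(uv-[c["cx"],c["cy"]])/[c["fx"],c["fy"]]; s=d.copy()
    for _ in range(20): s=d/(1+c["k1"]*(s**2).sum(1,keepdims=True))
    z=c["range_z"].reshape(-1,1); p=np.hstack([s*z,z])
    return ((p-np.array(c["t"]))@np.array(c["R"])).reshape(h,w,3)
E
python3 - <<'E'
from h import *
import pickle
for n in("scene","top"):
    c=camera(n); pickle.dump(c,open(n+".pkl","wb")); cv2.imwrite(f"pics/{n}0.png",c["color"][...,::-1])
    print(n,-np.array(c["R"]).T@c["t"],c["fx"],c["k1"])
print(get_obs(),tip_reach)
E
```

```text
scene [-0.17376493  0.68823379  1.22062687] 625.1977610509596 -0.03402561068420709
top [0.16989717 0.04038238 1.59985456] 523.2272823900474 -0.03767273261036473
{'clock': 0.1, 'joint_pos': array([ 1.08938359,  0.33278907, -0.06469615,  1.46084591,  0.0216033 ,
        1.34989149, -0.08851407]), 'joint_velocities': array([ 4.65383858e-04, -1.30612862e-03,  1.03910921e-03, -3.10271521e-03,
       -1.38340825e-03, -1.84733161e-03,  9.80170101e-05]), 'tau': array([ 2.34367617e-03, -6.26741052e+01,  4.98744892e-02, -3.92432821e+01,
        1.63539487e-02,  6.94107934e-03,  6.69222732e-05]), 'position': array([ 0.27665864, -0.56008262,  0.24161317]), 'ee_rot': array([ 9.73801145e-01,  2.27400410e-01, -1.69922733e-04, -5.95388496e-04]), 'ft_force': array([-0.54714592,  1.36476999, -0.43609011]), 'torque': array([ 0.02019415, -0.03284015,  0.02569936]), 'grasp_force': 0.0, 'grip_width': 1.0033601628524496} 0.011
```

View pics/scene0.png

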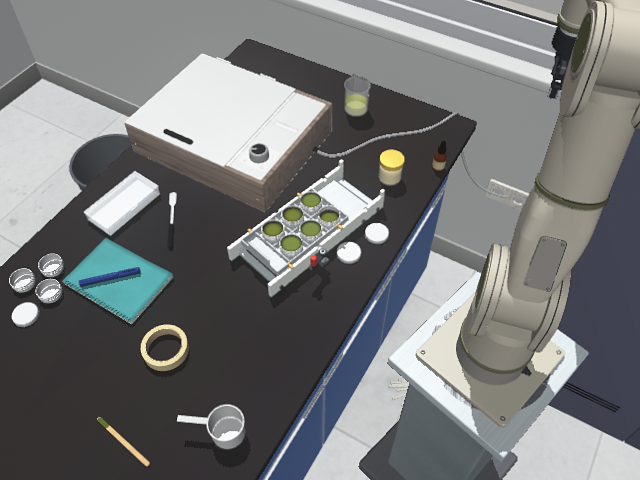

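View pics/top0.png

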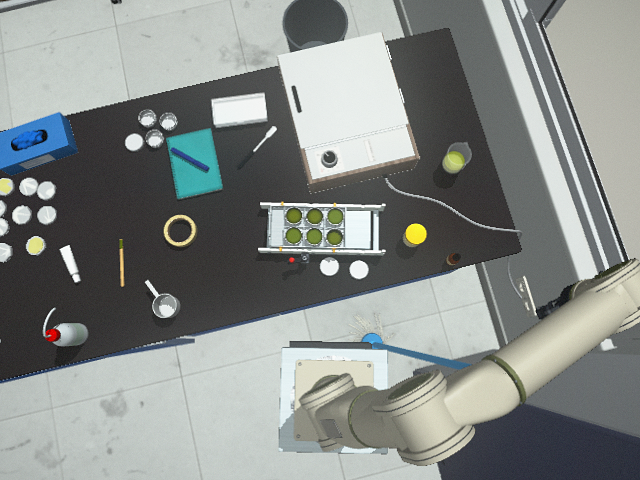

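The scene view shows the stand at about (235-383, 165-290) with the red knob at (314,260). In the top view the rails run along columns 262-384 (rows 205 and 252), the knob is at (292,260), and the lids are at (329,267) and (358,269). Next I'll zoom in and measure.

Run:
```python
from h import *
import pickle
for n,(x0,y0,x1,y1) in {"top":(250,190,400,290),"scene":(220,155,400,295)}.items():
    c=pickle.load(open(n+".pkl","rb")); P=world(c); col=c["color"]
    f=5 if n=="top" else 4
    cv2.imwrite(f"pics/{n}1.png",cv2.resize(col[y0:y1,x0:x1,::-1],None,fx=f,fy=f,interpolation=cv2.INTER_CUBIC))
    hsv=cv2.cvtColor(col,cv2.COLOR_RGB2HSV); reg=np.zeros(col.shape[:2],bool); reg[y0:y1,x0:x1]=1
    red=((hsv[...,0]<6)|(hsv[...,0]>174))&(hsv[...,1]>150)&(hsv[...,2]>80)&reg
    v,u=np.nonzero(red); print(n,"red",len(u),u.mean(),v.mean(),onplane(c,u.mean(),v.mean(),.085 if n=="top" else .076),np.median(P[red],0))
    white=(hsv[...,1]<40)&(hsv[...,2]>190)&reg&(P[...,2]>.044)&(P[...,2]<.057)
    nn,l,st,ce=cv2.connectedComponentsWithStats(white.astype(np.uint8))
    for i in range(1,nn):
        if st[i,4]>60:
            q=P[l==i]; m=q.mean(0); w,V=np.linalg.eigh(np.cov(q[:,:2].T)); a=V[:,1]; s=(q[:,:2]-m[:2])@a
            print(" white",st[i],m,a,s.min(),s.max())
    if n=="top":
        Z=P[...,2]
        print((Z[192:264:3,256:392:4]*1000).astype(int))
```

```text
top red 23 291.2608695652174 259.5217391304348 [0.40150207 0.13057474 0.085     ] [0.40167511 0.13089404 0.0883207 ]
 white [284 203  40   4  94] [0.57868896 0.10344251 0.04969791] [0.00260213 0.99999661] -0.06287249520097762 0.056580316721586636
 white [270 210  19  36 206] [0.50571436 0.17886321 0.04716449] [-0.99972089  0.0236251 ] -0.05384414033379938 0.05546741349170337
 white [282 249  51   3  93] [0.4365763  0.08532891 0.04979038] [0.01172996 0.9999312 ] -0.0743407671705063 0.07638272710959422
 white [335 250  27   3  63] [ 0.43657178 -0.04082288  0.05052021] [0.00538125 0.99998552] -0.03537381761221187 0.04293008462663906
[[   9    0    3    0   -3   -4    2    1   -4    4    0   -2    0    2
    14    8    1   -2    6    2   -2   -1   -7    3   -3   -4    6    3
     3   -1   -3    4    1    1]
 [   3    4    0    0    0    0    0    1    3    8   -3    1    0    4
    -3    2    0   -7 1599    5   -3    1   -1    0    3   -2    1   -2
     5   -6   -3    4    0   -4]
 [   0    0   -1   -2    0    0   -5    1    1   -4    7 1599    0    1
     9    3   -1   -3    0    0    1
[... 4247 characters left out ...]
288] -0.03907580633286594 0.04182437614250286
 white [319 229  22  16  76] [0.43711181 0.04491889 0.05089759] [-0.00547783  0.999985  ] -0.03543195775124919 0.03210239891220662
 white [227 232  22  18  66] [0.57987513 0.21158276 0.05124905] [-0.07098866  0.99747712] -0.040536051784402574 0.02537624991202985
 white [250 237  36  34 286] [0.50556167 0.17686091 0.04644289] [-0.99781662  0.06604536] -0.05767459832997581 0.05435338011892487
 white [293 246  26  21  99] [0.43764453 0.12306606 0.05020267] [-0.00475289  0.9999887 ] -0.04022683336239463 0.04228857430814389
 white [268 268  23  18  90] [0.43816021 0.20677897 0.05079277] [0.02949582 0.9995649 ] -0.03583262692544997 0.028744122058950307
```

View pics/top1.png

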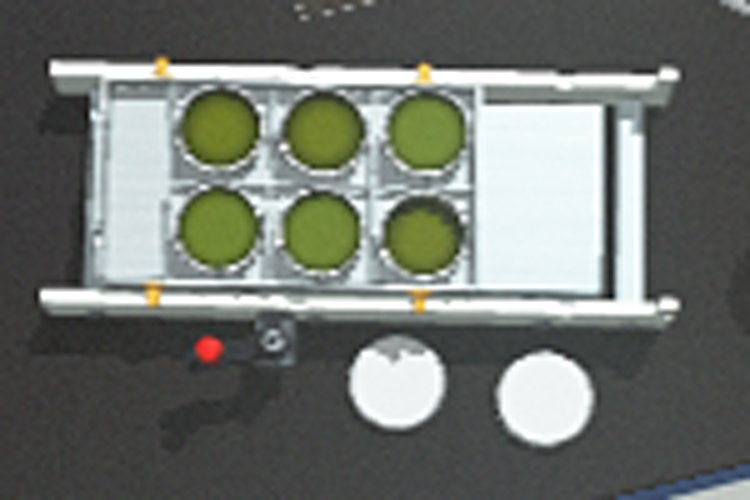

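View pics/scene1.png

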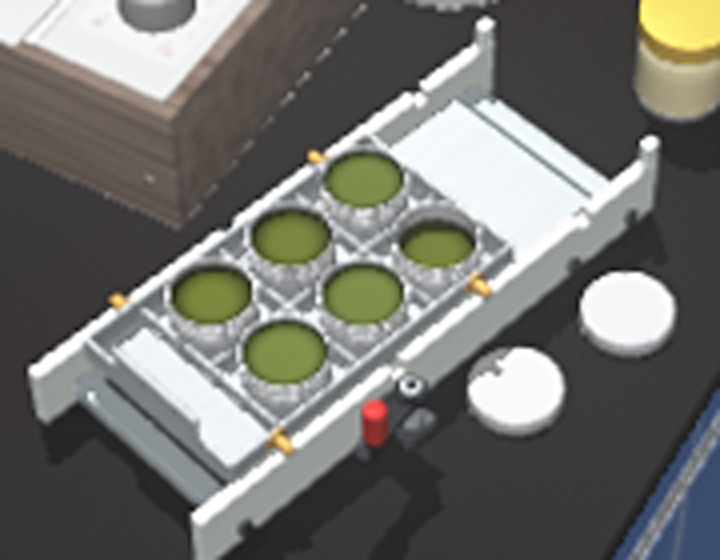

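The crops show a clear layout:
- **Tray:** riding at the left of the rails, with its pins at top-crop (161,67), (424,73), (152,294) and (419,300).
- **Raised end wall:** at about (97,190) in the same crop.
- **Knob and pivot:** at (208,349) and (273,338).
- **End stops:** at the right, near (672,75) and (672,305).

So stand +x is roughly world -y, and stand +y is world +x.

Run:
```python
from h import *
import pickle
c=pickle.load(open("top.pkl","rb")); g=cv2.cvtColor(c["color"],cv2.COLOR_RGB2GRAY).astype(float)
pts=[]
for u in range(264,378):
    col=g[196:212,u]; i=np.nonzero((col[:-1]<130)&(col[1:]>=130))[0]
    if len(i): i=i[0]; v=196+i+(130-col[i])/(col[i+1]-col[i]); pts.append(onplane(c,u,v-0,.05)[:2])
pts=np.array(pts)
for _ in range(5):
    k=np.polyfit(pts[:,1],pts[:,0],1); r=pts[:,0]-np.polyval(k,pts[:,1]); pts=pts[abs(r)<max(.0008,2*r.std())]
print("far rail outer edge x=",k,len(pts),"centre x at y=0:",k[1]-.0745,"yaw",k[0])
cr=lambda a,b,z:onplane(c,250+(a+.5)/5-.5,190+(b+.5)/5-.5,z)
for n,a,b,z in[("railend far",50,68,.05),("railend near",40,297,.05),("stop far",680,75,.068),("stop near",680,305,.068),
 ("pinRF",161,66,.058),("pinFF",424,72,.058),("pinRN",152,294,.058),("pinFN",419,301,.058),("pivot",273,338,.062),("knob",208,349,.09),("lid1",397,383,.01),("lid3",545,398,.01)]: print(n,cr(a,b,z).round(4))
P=world(c); q=P[210:250,258:276].reshape(-1,3); q=q[(q[:,2]>.068)&(q[:,2]<.09)]; print("wall",len(q),np.median(q,0),q.min(0),q.max(0))
s=pickle.load(open("scene.pkl","rb")); cs=lambda a,b,z:onplane(s,220+(a+.5)/4-.5,155+(b+.5)/4-.5,z)
for n,a,b,z in[("pinRF",119,301,.054),("pinFF",316,157,.054),("pinRN",283,442,.054),("pinFN",480,287,.054),("knob",375,405,.09)]: print("s",n,cs(a,b,z).round(4))
```

```text
far rail outer edge x= [0.0035496  0.58323241] 100 centre x at y=0: 0.5087324143867472 yaw 0.0035496020407777603
railend far [0.5793 0.2348 0.05  ]
railend near [0.4369 0.235  0.05  ]
stop far [ 0.5771 -0.1484  0.068 ]
stop near [ 0.4362 -0.1478  0.068 ]
pinRF [0.5796 0.1661 0.058 ]
pinFF [0.5788 0.006  0.058 ]
pinRN [0.4386 0.1669 0.058 ]
pinFN [0.4374 0.007  0.058 ]
pivot [0.4127 0.0936 0.062 ]
knob [0.4011 0.1305 0.09  ]
lid1 [0.3945 0.0187 0.01  ]
lid3 [ 0.3869 -0.072   0.01  ]
wall 42 [0.50342744 0.20036717 0.07719828] [0.45230454 0.19816135 0.0696671 ] [0.54296789 0.20376916 0.08245896]
s pinRF [0.583  0.1665 0.054 ]
s pinFF [0.5825 0.006  0.054 ]
s pinRN [0.4411 0.1668 0.054 ]
s pinFN [0.4401 0.0076 0.054 ]
s knob [0.4044 0.1297 0.09  ]
```

Careful with the scale: turns go in shares of 2 pi rad. That gives: -1.11 rad / 6.2832 = -0.1767.

Emit:
move_arm(
  plan=[
    {"delta_pos": [0.22,0,0],"turn": [0,0,-0.0239],"fingers": 1},
    {"delta_pos": [0.22,0,0],"turn": [0,0,-0.0477],"fingers": 1},
    {"delta_pos": [0.22,0,0],"turn": [0,0,-0.0716],"fingers": 1},
    {"delta_pos": [0.22,0,0],"turn": [0,0,-0.0955],"fingers": 1},
    {"delta_pos": [0.571,-0.632,0],"turn": [0,0,-0.1194],"fingers": 1},
    {"delta_pos": [0.571,-0.632,0],"turn": [0,0,-0.1432],"fingers": 1},
    {"delta_pos": [0.571,-0.632,0],"turn": [0,0,-0.1671],"fingers": 1},
    {"delta_pos": [0.571,-0.632,0],"turn": [0,0,-0.1767],"fingers": 1},
    {"delta_pos": [0.571,-0.632,0],"turn": [0,0,-0.1767],"fingers": 1},
    {"delta_pos": [0.571,-0.632,0],"turn": [0,0,-0.1767],"fingers": 1},
    {"delta_pos": [0.571,-0.632,0],"turn": [0,0,-0.1767],"fingers": 1},
    {"delta_pos": [0.571,-0.632,0],"turn": [0,0,-0.1767],"fingers": 1},
  ],
)

```text
clock: 1.6
position: [0.4977, 0.0383, 0.2423]
ee_rot: [0.708, 0.706, -0.0, 0.0]
ft_force: [0.8, -0.6, -0.3]
grip_width: 0.001
grasp_force: 0.0
```

Emit:
move_arm(
  plan=[
    {"delta_pos": [0.222,0.011,0],"turn": [0,0,0],"fingers": 1},
    {"delta_pos": [0.222,0.011,0],"turn": [0,0,0],"fingers": 1},
    {"delta_pos": [0.222,0.011,0],"turn": [0,0,0],"fingers": 1},
    {"delta_pos": [0.222,0.011,0],"turn": [0,0,0],"fingers": 1},
    {"delta_pos": [0.222,0.011,0],"turn": [0,0,0],"fingers": 1},
    {"delta_pos": [0.222,0.011,0],"turn": [0,0,0],"fingers": 1},
  ],
)

```text
clock: 2.35
position: [0.5097, 0.2576, 0.2418]
ee_rot: [0.708, 0.706, -0.001, 0.0]
ft_force: [0.6, 0.3, -0.3]
grip_width: -0.002
grasp_force: 0.0
```

Emit:
move_arm(
  plan=[
    {"delta_pos": [0,0,0.06],"turn": [0,0,0],"fingers": 1},
    {"delta_pos": [0,0,0.12],"turn": [0,0,0],"fingers": 1},
    {"delta_pos": [0,0,0.16],"turn": [0,0,0],"fingers": 1},
    {"delta_pos": [0,0,0.18],"turn": [0,0,0],"fingers": 1},
    {"delta_pos": [0,0,0.18],"turn": [0,0,0],"fingers": 1},
    {"delta_pos": [-0.015,0,0.18],"turn": [0,0,0],"fingers": 1},
    {"delta_pos": [-0.03,0,0.18],"turn": [0,0,0],"fingers": 1},
    {"delta_pos": [-0.03,0,0.18],"turn": [0,0,0],"fingers": 1},
  ],
)

```text
clock: 3.35
position: [0.5105, 0.2262, 0.0631]
ee_rot: [0.709, 0.705, 0.0, 0.001]
ft_force: [-0.4, 0.6, -0.1]
grip_width: -0.002
grasp_force: 0.0
```

Run:
```python
from h import *
print(get_obs()["position"],get_obs()["ft_force"])
for n,(x0,y0,x1,y1) in {"top":(240,190,400,290),"scene":(220,155,400,295)}.items():
    c=camera(n); cv2.imwrite(f"pics/{n}2.png",cv2.resize(c["color"][y0:y1,x0:x1,::-1],None,fx=4,fy=4,interpolation=cv2.INTER_CUBIC))
```

```text
[0.51051167 0.22621846 0.06308567] [-0.41829033  0.61610477 -0.08672687]
```

View pics/scene2.png

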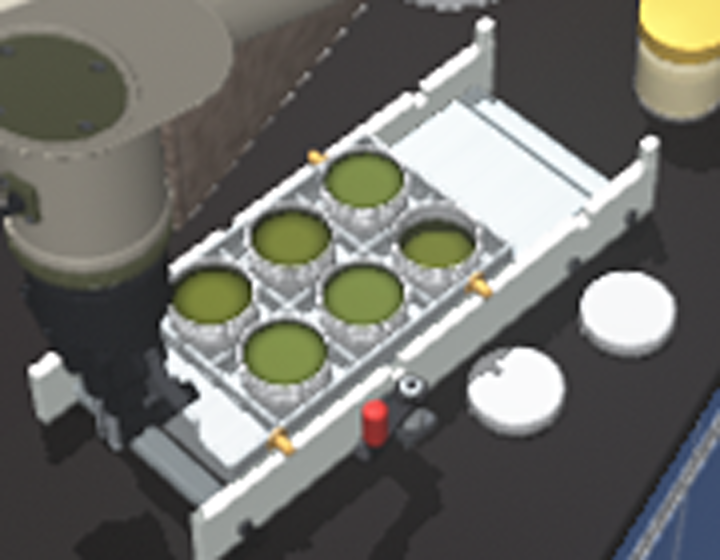

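The gripper is behind the raised wall at about (150,380), with the tray untouched. Starting the push at 40 mm/s.

Emit:
move_arm(
  plan=[
    {"delta_pos": [-0.005,0,0],"turn": [0,0,0],"fingers": 1},
    {"delta_pos": [-0.01,0,0],"turn": [0,0,0],"fingers": 1},
    {"delta_pos": [-0.015,0,0],"turn": [0,0,0],"fingers": 1},
    {"delta_pos": [-0.02,0,0],"turn": [0,0,0],"fingers": 1},
    {"delta_pos": [-0.025,0,0],"turn": [0,0,0],"fingers": 1},
    {"delta_pos": [-0.03,0,0],"turn": [0,0,0],"fingers": 1},
    {"delta_pos": [-0.035,0,0],"turn": [0,0,0],"fingers": 1},
    {"delta_pos": [-0.04,0,0],"turn": [0,0,0],"fingers": 1},
    {"delta_pos": [-0.045,0,0],"turn": [0,0,0],"fingers": 1},
    {"delta_pos": [-0.05,0,0],"turn": [0,0,0],"fingers": 1},
    {"delta_pos": [-0.055,0,0],"turn": [0,0,0],"fingers": 1},
    {"delta_pos": [-0.06,0,0],"turn": [0,0,0],"fingers": 1},
  ],
)

```text
clock: 4.95
position: [0.5094, 0.1681, 0.0623]
ee_rot: [0.708, 0.706, -0.0, 0.0]
ft_force: [0.1, 3.0, -2.0]
grip_width: -0.003
grasp_force: 1.6
```

Emit:
move_arm(
  plan=[
    {"delta_pos": [-0.005,0,0],"turn": [0,0,0],"fingers": 1},
    {"delta_pos": [-0.01,0,0],"turn": [0,0,0],"fingers": 1},
    {"delta_pos": [-0.015,0,0],"turn": [0,0,0],"fingers": 1},
    {"delta_pos": [-0.02,0,0],"turn": [0,0,0],"fingers": 1},
    {"delta_pos": [-0.025,0,0],"turn": [0,0,0],"fingers": 1},
    {"delta_pos": [-0.03,0,0],"turn": [0,0,0],"fingers": 1},
    {"delta_pos": [-0.033,0,0],"turn": [0,0,0],"fingers": 1},
  ],
)

```text
clock: 5.82
position: [0.5094, 0.135, 0.0623]
ee_rot: [0.708, 0.706, -0.0, 0.0]
ft_force: [-0.4, 2.3, -1.6]
grip_width: 0.0
grasp_force: 1.5
```

```bash
cat > pins.py <<'E'
from h import *
c=camera("top"); hsv=cv2.cvtColor(c["color"],cv2.COLOR_RGB2HSV)
m=(hsv[...,0]>10)&(hsv[...,0]<28)&(hsv[...,1]>110)&(hsv[...,2]>110); m[:198]=0;m[260:]=0;m[:,:255]=0;m[:,390:]=0
n,l,st,ce=cv2.connectedComponentsWithStats(m.astype(np.uint8))
for i in range(1,n): print(st[i,4],ce[i].round(1),onplane(c,*ce[i],.056).round(4))
o=get_obs(); print(o["clock"],o["position"].round(4),o["ft_force"].round(1))
E
python3 pins.py
```

```text
9 [360.3 204.7] [ 0.5787 -0.073   0.056 ]
12 [359.8 249.8] [ 0.4394 -0.0719  0.056 ]
5.875 [0.5094 0.1346 0.0622] [-0.3  1.7 -0.9]
```

Emit:
move_arm(
  plan=[
    {"delta_pos": [-0.002,0,0],"turn": [0,0,0],"fingers": 1},
    {"delta_pos": [-0.004,0,0],"turn": [0,0,0],"fingers": 1},
    {"delta_pos": [-0.006,0,0],"turn": [0,0,0],"fingers": 1},
    {"delta_pos": [-0.007,0,0],"turn": [0,0,0],"fingers": 1},
  ],
)

```text
clock: 6.38
position: [0.5095, 0.1278, 0.0623]
ee_rot: [0.708, 0.706, -0.0, 0.0]
ft_force: [-0.1, -0.2, 0.3]
grip_width: 0.001
grasp_force: 0.0
```

```bash
python3 pins.py
python3 - <<'E'
from h import *
c=camera("top"); P=world(c)
q=P[200:256,260:390].reshape(-1,3)
cells=P[207:250,283:372].reshape(-1,3)
c2=camera("scene"); hs=cv2.cvtColor(c2["color"],cv2.COLOR_RGB2HSV)
for n,c in(("top",c),("scene",c2)):
    P=world(c); h=cv2.cvtColor(c["color"],cv2.COLOR_RGB2HSV)
    g=(h[...,0]>28)&(h[...,0]<40)&(h[...,1]>120)&(P[...,0]>.44)&(P[...,0]<.58)&(abs(P[...,1])<.15)
    k,l,st,ce=cv2.connectedComponentsWithStats(g.astype(np.uint8))
    print(n,[(np.median(P[l==i],0)*1000).round().tolist() for i in range(1,k) if st[i,4]>40])
cv2.imwrite("pics/scene3.png",cv2.resize(c2["color"][155:295,220:400,::-1],None,fx=4,fy=4,interpolation=cv2.INTER_CUBIC))
E
```

```text
7 [362.7 204.9] [ 0.5782 -0.0803  0.056 ]
10 [362.5 250.2] [ 0.4382 -0.0801  0.056 ]
6.425 [0.5095 0.1278 0.0623] [ 0.9 -0.3  0.8]
top [[537.0, -21.0, 55.0], [540.0, -83.0, 56.0], [485.0, -32.0, 56.0], [474.0, -80.0, 46.0]]
scene [[542.0, -83.0, 57.0], [541.0, -20.0, 56.0], [479.0, -84.0, 47.0], [539.0, 39.0, 55.0], [479.0, -20.0, 57.0], [479.0, 41.0, 58.0]]
```

View pics/scene3.png

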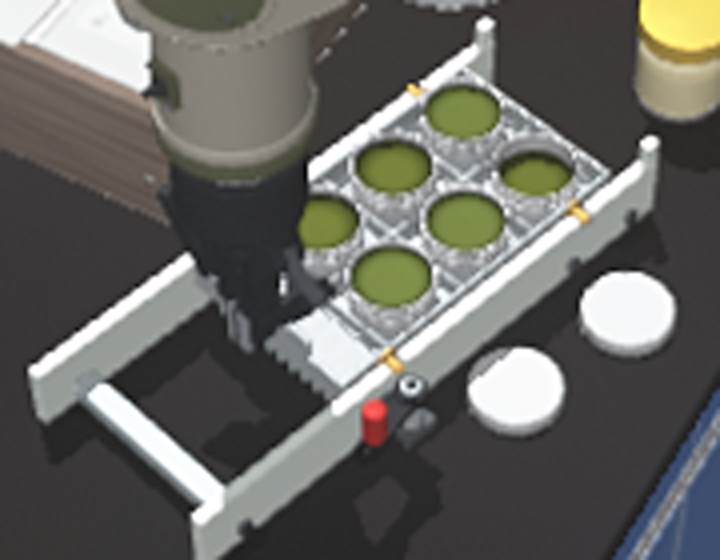

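Pins sit at stand x ≈ +80 mm and flush in the notches, at (580,213) and (390,360) in the crop. The fills have dropped from about 62 to 56 mm. I'll push gently to confirm it is seated.

Emit:
move_arm(
  plan=[
    {"delta_pos": [-0.001,0,0],"turn": [0,0,0],"fingers": 1},
    {"delta_pos": [-0.002,0,0],"turn": [0,0,0],"fingers": 1},
    {"delta_pos": [-0.003,0,0],"turn": [0,0,0],"fingers": 1},
    {"delta_pos": [-0.003,0,0],"turn": [0,0,0],"fingers": 1},
  ],
)

```text
clock: 7.02
position: [0.5093, 0.1258, 0.0623]
ee_rot: [0.708, 0.707, 0.0, -0.0]
ft_force: [-0.2, 2.9, -0.6]
grip_width: 0.0
grasp_force: 1.7
```

Emit:
move_arm(
  plan=[
    {"delta_pos": [-0.001,0,0],"turn": [0,0,0],"fingers": 1},
    {"delta_pos": [-0.002,0,0],"turn": [0,0,0],"fingers": 1},
    {"delta_pos": [-0.002,0,0],"turn": [0,0,0],"fingers": 1},
  ],
)

```text
clock: 7.4
position: [0.5094, 0.125, 0.0624]
ee_rot: [0.707, 0.707, 0.001, -0.0]
ft_force: [1.1, 8.0, -2.7]
grip_width: 0.0
grasp_force: 4.1
```

```bash
python3 pins.py
```

```text
7 [363.3 204.9] [ 0.5782 -0.082   0.056 ]
10 [362.9 250.2] [ 0.4382 -0.0813  0.056 ]
7.45 [0.5094 0.125  0.0625] [ 0.8  8.9 -3.2]
```

The tray stopped firmly against about 8.5 N, so it is seated. Now I'll back off, rise, and go to the robot side of the knob, turned 0.65 rad clockwise.

In the tool's units: 0.65 rad / 6.2832 = 0.1035.

Emit:
move_arm(
  plan=[
    {"delta_pos": [0.015,0,0],"turn": [0,0,0],"fingers": 1},
    {"delta_pos": [0.03,0,0],"turn": [0,0,0],"fingers": 1},
    {"delta_pos": [0.03,0,-0.06],"turn": [0,0,0],"fingers": 1},
    {"delta_pos": [0.03,0,-0.1],"turn": [0,0,0.0159],"fingers": 1},
    {"delta_pos": [0.026,-0.04,-0.12],"turn": [0,0,0.0398],"fingers": 1},
    {"delta_pos": [0.026,-0.09,-0.12],"turn": [0,0,0.0637],"fingers": 1},
    {"delta_pos": [0.026,-0.134,-0.12],"turn": [0,0,0.0875],"fingers": 1},
    {"delta_pos": [0.026,-0.134,-0.12],"turn": [0,0,0.1035],"fingers": 1},
    {"delta_pos": [0.026,-0.134,-0.12],"turn": [0,0,0.1035],"fingers": 1},
    {"delta_pos": [0.026,-0.134,-0.12],"turn": [0,0,0.1035],"fingers": 1},
  ],
)

```text
clock: 8.7
position: [0.3756, 0.15, 0.1823]
ee_rot: [0.896, 0.445, -0.0, -0.0]
ft_force: [0.3, -0.3, 0.2]
grip_width: 0.002
grasp_force: 0.0
```

```bash
python3 - <<'E'
from h import *
from scipy.spatial.transform import Rotation as Ro
o=get_obs(); R=Ro.from_quat(o["ee_rot"]).as_matrix(); p=o["position"]; print(p,o["joint_pos"].round(2),R.round(3)[:, :2].T)
d=lambda x,y,z:(R.T@(np.array([x,y,z])-p)).round(4)
print("down",d(.3754,.1505,.083))
s=np.array([.3754,.1505])
print("rel from start", [(R.T@np.r_[np.array(w)-s,0]).round(4).tolist() for w in [(.385,.1432),(.394,.1443),(.4052,.1426),(.4155,.1377),(.4238,.1299),(.4294,.1201),(.4314,.1128),(.432,.1063),(.432,.1033)]])
c=camera("top"); cv2.imwrite("pics/top4.png",cv2.resize(c["color"][190:290,250:400,::-1],None,fx=4,fy=4,interpolation=cv2.INTER_CUBIC))
E
python3 pins.py
```

```text
[0.37556834 0.15004092 0.18233131] [ 0.35 -0.1  -0.79  2.04 -0.08  1.17 -1.05] [[ 0.605  0.796  0.   ]
 [ 0.796 -0.605 -0.   ]]
down [ 0.0003 -0.0004  0.0993]
rel from start [[-0.0, 0.0121, -0.0], [0.0063, 0.0186, -0.0], [0.0117, 0.0285, -0.0], [0.0141, 0.0397, -0.0], [0.0129, 0.051, -0.0], [0.0084, 0.0614, -0.0], [0.0038, 0.0674, -0.0], [-0.001, 0.0718, -0.0], [-0.0034, 0.0736, -0.0]]
5 [311.  203.6] [0.5793 0.0772 0.056 ]
7 [363.3 204.9] [ 0.5782 -0.082   0.056 ]
9 [309.7 249.3] [0.4378 0.0781 0.056 ]
10 [362.5 250.2] [ 0.4382 -0.0801  0.056 ]
8.8 [0.3755 0.1499 0.1822] [ 0.7  0.9 -0.6]
```

Emit:
move_arm(
  plan=[
    {"delta_pos": [0,0,0.05],"turn": [0,0,0],"fingers": 1},
    {"delta_pos": [0,0,0.085],"turn": [0,0,0],"fingers": 1},
    {"delta_pos": [0,0,0.1],"turn": [0,0,0],"fingers": 1},
    {"delta_pos": [0,0,0.1],"turn": [0,0,0],"fingers": 1},
    {"delta_pos": [0,0,0.1],"turn": [0,0,0],"fingers": 1},
  ],
)

```text
clock: 9.43
position: [0.3762, 0.1501, 0.0834]
ee_rot: [0.896, 0.443, 0.001, 0.0]
ft_force: [0.0, 0.1, 0.6]
grip_width: -0.001
grasp_force: 0.0
```

Emit:
move_arm(
  plan=[
    {"delta_pos": [0,0.006,0],"turn": [0,0,0],"fingers": 1},
    {"delta_pos": [0,0.012,0],"turn": [0,0,0],"fingers": 1},
    {"delta_pos": [0.006,0.018,0],"turn": [0,0,0],"fingers": 1},
    {"delta_pos": [0.009,0.023,0],"turn": [0,0,0],"fingers": 1},
    {"delta_pos": [0.012,0.028,0],"turn": [0,0,0],"fingers": 1},
    {"delta_pos": [0.0135,0.034,0],"turn": [0,0,0],"fingers": 1},
    {"delta_pos": [0.014,0.04,0],"turn": [0,0,0],"fingers": 1},
    {"delta_pos": [0.014,0.045,0],"turn": [0,0,0],"fingers": 1},
    {"delta_pos": [0.013,0.051,0],"turn": [0,0,0],"fingers": 1},
    {"delta_pos": [0.011,0.056,0],"turn": [0,0,0],"fingers": 1},
    {"delta_pos": [0.0085,0.061,0],"turn": [0,0,0],"fingers": 1},
  ],
)

```text
clock: 10.8
position: [0.4291, 0.119, 0.0823]
ee_rot: [0.896, 0.443, -0.0, 0.0]
ft_force: [-0.5, 0.3, 0.4]
grip_width: 0.002
grasp_force: 0.5
```

```bash
cat > knob.py <<'E'
from h import *
for n in("top","scene"):
    c=camera(n); h=cv2.cvtColor(c["color"],cv2.COLOR_RGB2HSV); P=world(c)
    r=((h[...,0]<6)|(h[...,0]>174))&(h[...,1]>150)&(h[...,2]>80); r[:200]=0;r[285:]=0;r[:,:255]=0;r[:,390:]=0
    v,u=np.nonzero(r)
    if len(u): p=onplane(c,u.mean(),v.mean(),.085 if n=="top" else .078); print(n,len(u),p.round(4),"theta",np.arctan2(p[0]-.4115,p[1]-.093))
cv2.imwrite("pics/scene5.png",cv2.resize(c["color"][155:295,220:400,::-1],None,fx=4,fy=4,interpolation=cv2.INTER_CUBIC))
E
python3 knob.py
```

```text
(no output)
```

Emit:
move_arm(
  plan=[
    {"delta_pos": [-0.004,0.005,0],"turn": [0,0,0],"fingers": 1},
    {"delta_pos": [-0.008,0.009,0],"turn": [0,0,0],"fingers": 1},
    {"delta_pos": [-0.01,0.011,0],"turn": [0,0,0],"fingers": 1},
    {"delta_pos": [-0.011,0.0125,0],"turn": [0,0,0],"fingers": 1},
    {"delta_pos": [-0.011,0.0125,0],"turn": [0,0,0],"fingers": 1},
  ],
)

```text
clock: 11.52
position: [0.4314, 0.105, 0.0822]
ee_rot: [0.896, 0.444, -0.0, -0.001]
ft_force: [-4.3, 8.6, 0.8]
grip_width: 0.002
grasp_force: 4.4
```

```bash
python3 knob.py
```

```text
(no output)
```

View pics/scene5.png

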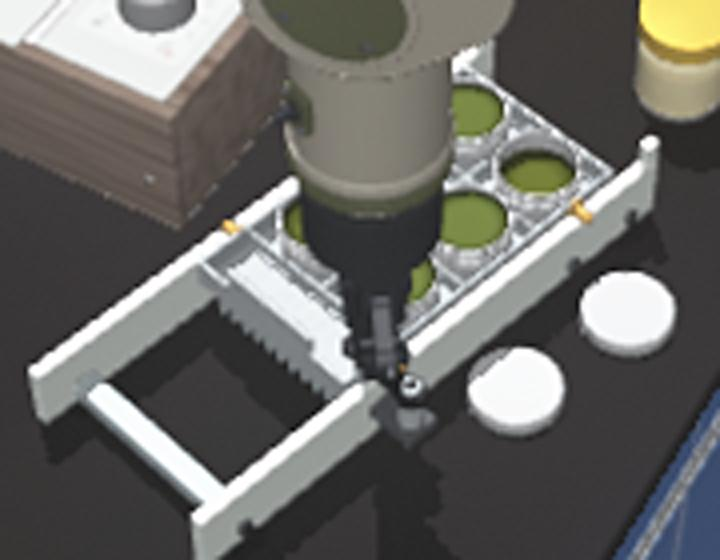

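The knob is hidden behind the fingers. The bar stopped with about 10 N exactly where the stop is expected, so I'll retreat and verify.

Emit:
move_arm(
  plan=[
    {"delta_pos": [0,-0.012,0],"turn": [0,0,0],"fingers": 1},
    {"delta_pos": [0,-0.025,0],"turn": [0,0,0],"fingers": 1},
    {"delta_pos": [0,-0.03,-0.05],"turn": [0,0,0],"fingers": 1},
    {"delta_pos": [0,-0.03,-0.1],"turn": [0,0,0],"fingers": 1},
    {"delta_pos": [0.04,-0.03,-0.15],"turn": [0,0,0],"fingers": 1},
    {"delta_pos": [0.1,-0.03,-0.15],"turn": [0,0,0],"fingers": 1},
    {"delta_pos": [0.16,-0.03,-0.15],"turn": [0,0,0],"fingers": 1},
    {"delta_pos": [0.16,-0.03,-0.15],"turn": [0,0,0],"fingers": 1},
    {"delta_pos": [0.16,-0.03,-0.15],"turn": [0,0,0],"fingers": 1},
  ],
)

```text
clock: 12.75
position: [0.5048, 0.2486, 0.2319]
ee_rot: [0.896, 0.444, -0.001, -0.0]
ft_force: [-0.7, -1.1, -0.2]
grip_width: 0.002
grasp_force: 0.0
```

```bash
python3 knob.py; python3 pins.py
```

```text
scene 56 [0.4481 0.0957 0.078 ] theta 1.4958805485443054
5 [311.  203.6] [0.5793 0.0772 0.056 ]
7 [363.3 204.9] [ 0.5782 -0.082   0.056 ]
9 [362.7 250.3] [ 0.4378 -0.0806  0.056 ]
12.9 [0.5053 0.2475 0.2331] [-0.3  0.5 -0.4]
```

View pics/scene5.png

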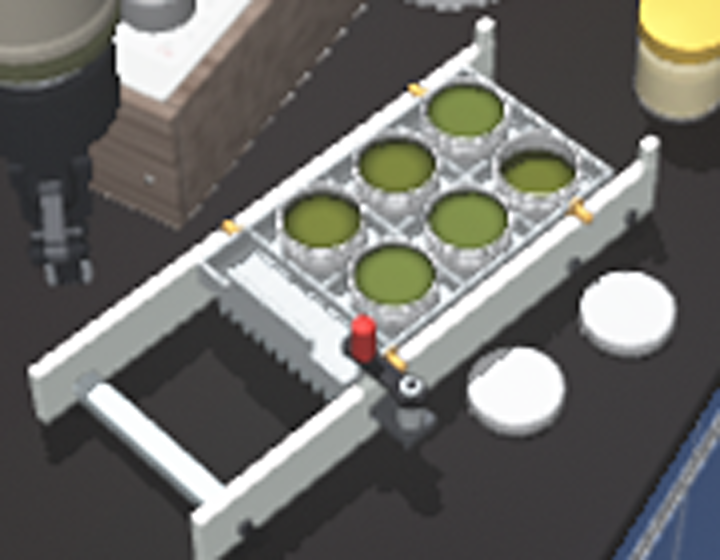

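The bar now lies across the tray's rim (knob at crop (363,338), θ ≈ 1.5). The tray is seated, all tins are upright, and the lids are where they were.

```bash
python3 -c "from workcell import hand_in; print(hand_in())"
```

```text
the job is handed in; nothing more can be done
None
```

I handed the job in at about 13 s on the clock: the tray is seated in its four notches, the turn-button is swung across over the rim to about 1.5 rad (1.35 needed), the tins stand upright and I saw nothing else moved; hand-in returned no verdict.

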